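# Hold the clay scrap bin open with its lever

### The job

Open the clay scrap bin for the potter: push the green plate of the safety bolt all the way in with the outside of the fingers, so that the yellow block slides out from under the lever, then press the red pad on the lever's long end down until the lever is close to its black rubber stop and the heavy steel flap stands open. Finish while still holding the pad down. Only push and press: do not lift the lever out of its saddle, do not touch the flap itself, and leave the pots and tools around it where they are.

Things in the scene. Friction and masses are not known exactly. Their poses are not given: they have to be found in the camera images.
- station: Fixed plywood base, origin on the table right below the lever's axle. x runs along the lever from its long end towards the bin, y left, z up; turned about z by up to 0.4 rad. In mm: blue bin x 110 to 235, y -90 to 90, 120 high; saddle's dark cheeks x -22 to 22, y -36 to 36, 140 high, slots open upward; base plate x -250 to 270, y -120 to 120, 12 high.
- lever: Loose steel lever 28 mm wide, 18 thick; its 12 mm axle (origin, z 120) rests in the saddle's open slots. Body axes parallel to the station's at the start, when the lever slopes 0.31 rad, long end up. Long end 230 mm to station -x; short end, with a brass roller, 95 mm to +x, just under the flap's lip. At the start it rests on the bolt's yellow block and cannot go down.
- pad (a point): Centre of the top of the red pad (60 mm along the lever, 50 wide) on the lever's long end. At the start 190 mm to station -x of the axle and z 198 mm; with the lever on its stop 200 mm from the axle and z 71 mm. Once the bolt is in, pressing takes 3 to 8 N all the way down; the stop then gives 12 mm at 1.5 N/mm.
- stop (a point): Centre of the top of the black springy stop under the lever, 28 mm across, z 52 mm, 180 mm to station -x of the axle. The lever slopes 0.31 rad, long end down, when its underside meets it.
- bolt (a joint): Travel of the safety bolt, m: 0 to 0.008 at the start (block under the lever), 0.055 all the way in (stopped). It slides along station -y, the yellow block leaving to the right from under the lever, against 2 to 6 N of friction, and stays where it is left. The lever is free from about 0.034.
- push_plate (a point): Centre of the outer (station +y) face of the bolt's green upright plate: 44 mm along x, 14 thick, z 26 to 106 mm, centre z 66. It is 100 mm to station -x of the axle and 128 mm to +y at bolt 0, 73 mm at full travel. Push it towards station -y. A low bar (top z 26) joins it to the yellow block (36 mm wide, 139 high) under the lever.
- flap_edge (a point): Middle of the upper edge of the flap's lip on the lever's side, z 130 mm when shut, about 184 mm with the lever on its stop; it falls shut when the lever is let go. The flap is a steel plate 180 x 170 x 8 mm of about 2 kg, hinged at the bin's far (station +x) rim; its lip overhangs the bin by 55 mm towards the lever.
- vase: Bystander: tall plain terracotta vase standing upright, 84 mm across, 150 mm high, right of the lever's saddle. Origin: centre of its underside. Must stay where it is.
- mug: Bystander: blue glazed mug standing upright, 76 mm across without its handle, 85 mm high, left of the lever's saddle. Origin: centre of its underside. Must stay where it is.
- bowl: Bystander: white bowl, 120 mm across, 50 mm high, right of the lever. Origin: centre of its underside. Must stay where it is.
- glaze_jar: Bystander: closed jar of glaze, 60 mm across, 85 mm high, right of the bin. Origin: centre of its underside. Must stay where it is.
- rib: Bystander: flat wooden potter's rib, 100 x 55 x 10 mm, lying flat on the base plate, right of the lever's long end. Origin: centre of its underside. Must stay where it is.
- brush: Bystander: glazing brush lying on the bench, left of the lever's long end. Origin: centre of its underside. Must stay where it is.

How it is judged:
On the way, in this order (a step that is already met when the one before it is completed fails the run):
1. the safety bolt is pushed in (at least 45 of 55 mm) (value of joint bolt above 0.045 m), for 0.2 s.
2. the lever's pad, pressed by the fingers, has raised the flap so that the edge of its lip is at least 172 mm above the table (shut: 130 mm) (height (world z) of flap_edge above 0.172 m and contact force between the fingers and lever above 1 N), for 0.3 s.
At the end, for the whole second after the job is handed in: The bolt is in by at least 45 mm, the flap is held open with the edge of its lip at least 172 mm above the table (shut: 130; lever on its stop: about 184) by the fingers pressing on the lever with more than 1 N, and the lever's axle is in its saddle (all of step 2 and value of joint bolt above 0.045 m and distance between lever and station below 0.13 m); the arm keeps its last pose, push and grip.
It fails at once if the lever is lifted out of its saddle (axle raised by over 12 mm) (height (world z) of lever above 0.132 m).
It fails at once if the robot touches the flap (over 1 N) (contact force between any of the fingers, the arm and flap above 1 N).
It fails at once if a pot or tool standing around is moved or lifted by more than 30 mm (distance of any of vase, mug, bowl, glaze_jar, rib, brush from where it was at the start of the episode above 0.03 m).
It also fails if it takes over 48 s, if anything falls off the work surface, if the arm or the gripper's body presses on something with over 40 N, if the wrist force passes 120 N, or if a joint passes its speed limit or range.

### The arm

A 7-joint arm with a two-finger parallel gripper is mounted at the origin on the work surface. World frame = base frame: x ahead of the robot, y to its left, z up, the work surface at z = 0. Lengths are in m, angles in rad, forces in N, time in s.
With the tool pointing down it reaches from about 0.4 to 0.85 m from the base axis. Payload 4.5 kg.
Tool frame: the origin (TCP) lies between the finger pads; the fingertips stand 19 mm ahead of it and the grasp point (between the pads) is the TCP; y points along the fingers, z is the direction in which the jaws open and shut, and the axes are right-handed (so a half turn about y gives the same grasp; the last joint's range is limited). The gripper opens to 88 mm and grips with 3 to 60 N. Pads are 18 mm wide; open, the fingers measure 123 mm over their backs; the gripper's body (75 mm by 187 mm) begins 45 mm behind the grasp point.
Start: joints at [1.141, 0.689, -0.195, 1.565, 0.157, 0.902, -0.215], TCP at [0.28, -0.559, 0.258] pointing down, gripper open.
Joint ranges: [-3.01, 3.01], [-0.46, 2.08], [-1.47, 1.51], [0.13, 2.56], [-1, 4.14], [0.04, 2.09], [-2.66, 2.66]. Speed limits (rad/s): [2.57, 2.57, 3.14, 3.14, 3.14, 3.14, 3.14].

### API

Orientations are given as a unit quaternion [w, x, y, z].
In Python, from cell import status, optics, workorder, models gives the robot as it stands.
- The arm moves only by the shell command python3 -m creep 'ROWS' [OPENING] [FORCE]. ROWS is JSON, a list of rows, each an object with "linear": the shift along the world's x, y, z in m, a list of three; "angular": the turn, a rotation vector about the world's x, y, z in degrees, a list of three. In form: [{"linear": [x, y, z], "angular": [ax, ay, az]}, ...]. A call has 1 to 8 rows; each row shifts and turns the commanded pose from where the row before left it; what a row does not reach is not made up. A row lasts 1/10 s, in which the tool goes at most 50 mm and 8.59 degrees, less where a joint would pass 70% of its speed; a pose out of reach is approached as far as the arm can. A call is refused whole if a number of a shift passes 0.05 or a number of a turn 8.59, either way. A call with a gripper value outside its range is refused whole. OPENING is the opening in per cent of the stroke, from 0 (shut) to 100 (fully open), set as the call begins (- or left out, the last holds). The fingers move at their own pace and stop on an object; FORCE is the grip in N (left out, the last holds). Time passes only in rows, so rows that do not move let the fingers close. It gives the time, the measured TCP pose, the force and the opening at its end, in the units of the state.
- status.get_state(): the state, without advancing time (a new reading comes with each control period).
- optics.grab_frame(name): name is "side" or "top"; returns a dict with "img" (480x640x3 uint8, blue, green, red), "camera_matrix" (3x3 intrinsics, pixels), "dist" ([k1, k2, p1, p2, k3] as OpenCV has them; the pictures are not rectified), "extrinsics" (4x4, takes a point from camera to world coordinates). Camera axes: x right, y up, looking along -z (the intrinsics and any distortion apply to the point x, -y, -z); pixel columns grow to the right and rows downward; lengths in m; the calibration is good to about 2 mm. A picture is of the moment at which its call begins. There is no depth.
- workorder.sign_off(): hands the job in, once; it reports no verdict.
Trained networks look in the newest picture that a camera, given by its name, has taken for a name from the list of things; names that differ only in an ending like _2 or _b are one class to them, and where a whole thing is asked for, a point or a joint stands for the part that bears it (a point fixed in the world has none). Each returns a list of dicts, best first, with "score" (0 to 1); they miss things now and then, are a little off and sometimes report something else, mostly with a low value. They report only what shows in the picture. A call takes as long as a camera call.
- models.recognise(camera, thing): "pixel" ([row, column] in pixels, amid what is visible of it).
- models.cut_out(camera, thing): "pixels" (480x640 bool, what is visible of it) and "pixel" ([row, column] in pixels, amid what is visible of it).
- models.landmark_of(camera, thing): "pixel" ([row, column] in pixels: a listed point, or the origin of a listed thing).
The state is a dict: "time_s": time; "joint_pos": joint angles; "qvel": joint speeds; "joint_efforts": joint torques, N m; "eef_pos": TCP position; "orientation": TCP orientation; "ft_force": force on the tool from outside, world axes, zero at the start; "torque": the same for the moment, N m; "width": opening from 0.0 (shut) to 1.0 (fully open).
Only numpy, scipy, OpenCV 4.12 (cv2) and the standard library are available. Lean on these libraries where they do the work, as an engineer would, in place of code of your own. Each camera call takes 0.05 s, during which the arm holds its last target.

## Working session

There is one attempt and no reset: what is moved stays moved. The work goes in short steps, Python scripts to look and compute and a shell command to move; the robot and the scene stay as the last step left them, time stands still between calls to the robot, and variables do not carry over. Pictures are saved under pics/ and viewed, and the job is handed in when it is done.

```bash
mkdir -p pics; ls; python3 - <<'E'
from cell import status, optics, models
import cv2,json
print(status.get_state())
for n in("side","top"):
    f=optics.grab_frame(n); cv2.imwrite(f"pics/{n}0.png",f["img"]); print(n,f["camera_matrix"],f["dist"],f["extrinsics"])
    for t in("pad","push_plate","stop","flap_edge","station","lever","vase","mug","bowl","glaze_jar","rib","brush"):
        print(t,[(round(d["score"],2),[round(float(x),1) for x in d["pixel"]]) for d in models.landmark_of(n,t)[:2]])
E
```

```text
pics
{'time_s': 0.0, 'joint_pos': array([ 1.14082796,  0.68994345, -0.19448738,  1.56633257,  0.1572883 ,
        0.9024902 , -0.21515349]), 'qvel': array([ 0.001303  , -0.00032876, -0.00036741, -0.00026972, -0.00134773,
       -0.00049007,  0.00179691]), 'joint_efforts': array([ 9.01577423e-04, -5.27566159e+01, -1.26624450e+00, -1.53429848e+01,
       -5.25049295e-02,  6.64291583e-03,  1.46079806e-04]), 'eef_pos': array([ 0.27926089, -0.55848356,  0.25693767]), 'orientation': array([ 0.16230908, -0.16269476,  0.68878178, -0.6875797 ]), 'ft_force': array([ 0.89225334, -0.1757448 , -0.77855596]), 'torque': array([ 0.0313231 ,  0.03613048, -0.00777086]), 'width': 1.0000459523173681}
side [[437.45538978   0.         314.69967755]
 [  0.         437.45538978 240.81839279]
 [  0.           0.           1.        ]] [-0.02296798  0.          0.          0.          0.        ] [[-8.92228787e-01  3.40751672e-01 -2.96337795e-01  4.21096154e-01]
 [-4.51583406e-01 -6.73928398e-01  5.84716120e-01  4.37850324e-01]
 [-4.67460066e-04  6.55521786e-01  7.55176118e-01  6.94657708e-01]
 [ 0.00000000e+
[... 614 characters left out ...]
069121  0.          0.          0.          0.        ] [[-2.39765738e-02  9.96196945e-01 -8.37661662e-02  5.39492581e-01]
 [-9.99712412e-01 -2.38532788e-02  2.47253630e-03  3.57624364e-02]
 [ 4.65035388e-04  8.38013590e-02  9.96482371e-01  1.23346571e+00]
 [ 0.00000000e+00  0.00000000e+00  0.00000000e+00  1.00000000e+00]]
pad [(0.95, [323.0, 337.5])]
push_plate [(0.64, [302.1, 272.4])]
stop [(0.29, [210.1, 294.0])]
flap_edge [(0.66, [210.4, 297.3])]
station [(0.7, [247.1, 311.6])]
lever [(0.94, [240.5, 304.5])]
vase [(0.58, [208.2, 390.3])]
mug [(0.78, [266.6, 220.4])]
bowl [(0.9, [262.0, 409.6])]
glaze_jar [(0.97, [188.3, 363.8])]
rib [(0.72, [302.1, 369.2])]
brush [(0.92, [339.3, 224.7])]
```

View pics/side0.png

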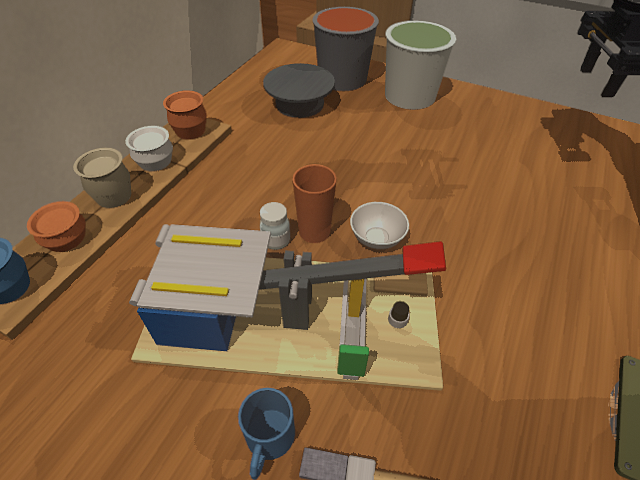

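View pics/top0.png

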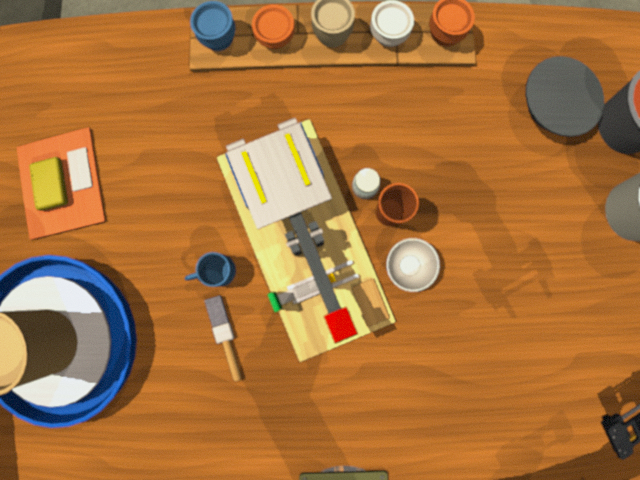

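```bash
cat > h.py <<'E'
import numpy as np, cv2
from scipy.optimize import least_squares
from cell import status, optics, models
def cam(n):
    f=optics.grab_frame(n); return f
def ray(f,rc):
    p=cv2.undistortPoints(np.array([[[rc[1],rc[0]]]],float),f["camera_matrix"],np.array(f["dist"]))[0,0]
    E=f["extrinsics"]; d=E[:3,:3]@np.array([p[0],-p[1],-1]); return E[:3,3],d/np.linalg.norm(d)
def atz(f,rc,z):
    o,d=ray(f,rc); return o+d*(z-o[2])/d[2]
def tri(a,b):
    (o1,d1),(o2,d2)=a,b
    A=np.stack([d1,-d2],1); s=np.linalg.lstsq(A,o2-o1,rcond=None)[0]
    p,q=o1+s[0]*d1,o2+s[1]*d2; return (p+q)/2,np.linalg.norm(p-q)
def proj(f,P):
    E=f["extrinsics"]; c=(np.atleast_2d(P)-E[:3,3])@E[:3,:3]; c=c*[1,-1,-1]
    return cv2.projectPoints(c,np.zeros(3),np.zeros(3),f["camera_matrix"],np.array(f["dist"]))[0][:,0,:]
E
python3 - <<'E'
from h import *
np.set_printoptions(precision=4,suppress=True)
F={n:cam(n) for n in("side","top")}
for t,z in dict(pad=.198,push_plate=.066,station=0,lever=.12,flap_edge=.13,vase=0,mug=0,bowl=0,glaze_jar=0,rib=.012,brush=0).items():
    s=models.landmark_of("side",t);u=models.landmark_of("top",t)
    if s and u: 
        p,g=tri(ray(F["side"],s[0]["pixel"]),ray(F["top"],u[0]["pixel"]))
        print(t,p,round(g,4),"side@z",atz(F["side"],s[0]["pixel"],z)[:2],"top@z",atz(F["top"],u[0]["pixel"],z)[:2])
E
```

```text
pad [0.4634 0.0036 0.1901] 0.0021 side@z [0.4618 0.0101] top@z [0.4651 0.004 ]
push_plate [0.5026 0.1476 0.0489] 0.0026 side@z [0.4992 0.1549] top@z [0.5044 0.1463]
station [0.6375 0.0723 0.0015] 0.0132 side@z [0.6441 0.074 ] top@z [0.6316 0.0697]
lever [0.5394 0.0631 0.1963] 0.1855 side@z [0.6399 0.0746] top@z [0.4593 0.0054]
flap_edge [0.6965 0.0902 0.1253] 0.003 side@z [0.6928 0.0926] top@z [0.6972 0.0907]
mug [0.5809 0.2794 0.0012] 0.0011 side@z [0.5806 0.2789] top@z [0.5814 0.2799]
bowl [ 0.5813 -0.1689  0.0051] 0.0084 side@z [ 0.5784 -0.1744] top@z [ 0.5856 -0.1686]
glaze_jar [ 0.7659 -0.0608  0.0167] 0.0001 side@z [ 0.7745 -0.0731] top@z [ 0.769  -0.0622]
rib [ 0.4964 -0.0777  0.0012] 0.0012 side@z [ 0.4946 -0.0698] top@z [ 0.4973 -0.0765]
brush [0.4144 0.2608 0.0062] 0.0085 side@z [0.4186 0.2602] top@z [0.4096 0.261 ]
```

```bash
python3 - <<'E'
from h import *
np.set_printoptions(precision=4,suppress=True)
F={n:cam(n) for n in("side","top")}
L=np.array
obs=[("top",(.27,.12,.012),(219,157)),("top",(.27,-.12,.012),(314,122)),("top",(-.25,.12,.012),(300,360)),("top",(-.25,-.12,.012),(394,322)),
("side",(-.25,.12,.012),(441,385)),("side",(.27,.12,.012),(133,361))]
for n in F:
    for t,p in(("pad",(-.19,0,.198)),("flap_edge",(.055,0,.13)),):
        r=models.landmark_of(n,t)[0]["pixel"]; obs.append((n,p,(r[1],r[0])))
def W(v,p):
    c,s=np.cos(v[2]),np.sin(v[2]); p=np.atleast_2d(p); return np.stack([v[0]+c*p[:,0]-s*p[:,1],v[1]+s*p[:,0]+c*p[:,1],p[:,2]],1)
def res(v): return np.concatenate([proj(F[n],W(v,p))[0]-L(q) for n,p,q in obs])
r=least_squares(res,[.637,.072,.37],loss="soft_l1",f_scale=2); print(r.x); print(res(r.x).reshape(-1,2))
v=r.x
pl={n:models.landmark_of(n,"push_plate")[0]["pixel"] for n in F}
for b in(0,.004,.008):
    P=W(v,(-.1,.128-b,.066)); print(b,P,[(proj(F[n],P)[0][::-1],pl[n]) for n in F])
for n in F:
    im=F[n]["img"].copy()
    for k in[(x,y,.012) for x in(-.25,.27) for y in(.12,-.12)]+[(x,y,.12) for x in(.11,.235) for y in(-.09,.09)]+[(-.19,0,.198)]+[(-.1+d,.124,z) for d in(-.022,.022) for z in(.026,.106)]+[(x,y,.14) for x in(-.022,.022) for y in(-.036,.036)]+[(-.12,0,.139)]:
        p=proj(F[n],W(v,k))[0]; cv2.circle(im,tuple(int(round(a)) for a in p),2,(255,0,255),-1)
    x0,y0=(120,130) if n=="side" else (190,100)
    cv2.imwrite(f"pics/{n}1.png",cv2.resize(im[y0:y0+280,x0:x0+340],(800,600)[:2] if 0 else (728,600),interpolation=cv2.INTER_CUBIC))
E
```

```text
[0.6392 0.0706 0.361 ]
[[ -0.4367  -0.368 ]
 [ -1.8522  -2.6134]
 [ -0.1246   2.7149]
 [  2.3751   1.2514]
 [  2.769    2.7854]
 [ -1.4385  -5.5133]
 [  0.6636  -1.487 ]
 [ -2.072   -0.4512]
 [  2.7203   3.0287]
 [-76.0255 -86.4661]]
0 [[0.5005 0.155  0.066 ]] [(array([368.7144, 352.3172]), [367.7, 351.8]), (array([304.267 , 269.9879]), [302.9, 271.0])]
0.004 [[0.5019 0.1513 0.066 ]] [(array([366.2556, 352.454 ]), [367.7, 351.8]), (array([303.5905, 271.6668]), [302.9, 271.0])]
0.008 [[0.5033 0.1475 0.066 ]] [(array([363.8153, 352.5897]), [367.7, 351.8]), (array([302.9138, 273.346 ]), [302.9, 271.0])]
```

View pics/side1.png

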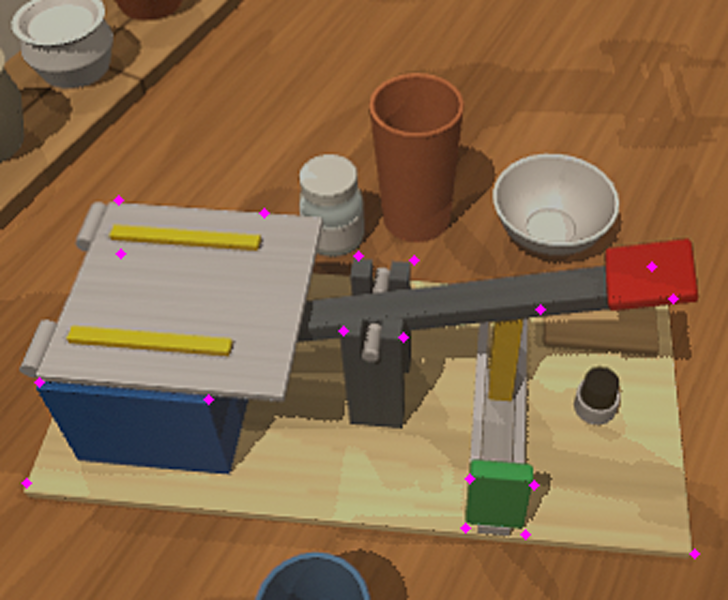

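View pics/top1.png

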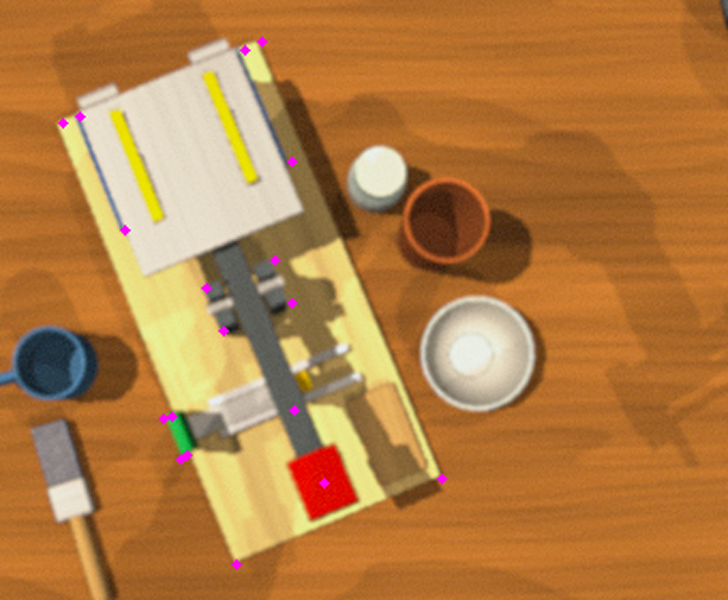

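```bash
python3 - <<'E'
from h import *
from scipy.spatial.transform import Rotation as R
np.set_printoptions(precision=4,suppress=True)
q=status.get_state()["orientation"]; M=R.from_quat(q,scalar_first=True).as_matrix(); print(M)
print(np.degrees(np.arctan2(M[1,2],M[0,2])))
E
python3 -m creep '[{"linear":[0.03,0.04,0.015],"angular":[0,0,0]},{"linear":[0.03,0.04,0.015],"angular":[0,0,0]},{"linear":[0.03,0.04,0.015],"angular":[0,0,0]},{"linear":[0.03,0.04,0],"angular":[0,0,0]}]' 0 10
```

```text
[[-0.8944 -0.      0.4473]
 [-0.4473 -0.0001 -0.8944]
 [ 0.     -1.      0.0001]]
-63.4275496841494
time_s: 3.3
eef_pos: [0.3975, -0.4035, 0.3029]
orientation: [-0.163, 0.161, -0.687, 0.69]
ft_force: [0.7, 0.2, 0.2]
width: 0.662
```

```bash
python3 -m creep '[{"linear":[0.025,0.04,0.01],"angular":[0,0,8]},{"linear":[0.025,0.04,0],"angular":[0,0,8]},{"linear":[0.02,0.04,0],"angular":[0,0,8]},{"linear":[0.02,0.04,0],"angular":[0,0,8]},{"linear":[0.01,0.04,0],"angular":[0,0,8]},{"linear":[0.005,0.04,0],"angular":[0,0,8]},{"linear":[0,0.04,0],"angular":[0,0,8]},{"linear":[0,0.04,0],"angular":[0,0,8]}]'
python3 -m creep '[{"linear":[0,0.04,0],"angular":[0,0,7]},{"linear":[0,0.04,0],"angular":[0,0,7]},{"linear":[0,0.04,0],"angular":[0,0,6.6]},{"linear":[0,0.04,0],"angular":[0,0,0]},{"linear":[0,0.04,0],"angular":[0,0,0]},{"linear":[0,0.04,0],"angular":[0,0,0]},{"linear":[0,0,0],"angular":[0,0,0]}]'
```

```text
time_s: 4.1
eef_pos: [0.5009, -0.0824, 0.311]
orientation: [0.504, -0.504, 0.496, -0.496]
ft_force: [-0.8, 0.3, -0.3]
width: 0.003
time_s: 4.8
eef_pos: [0.4999, 0.1632, 0.3117]
orientation: [0.587, -0.583, 0.398, -0.396]
ft_force: [0.3, -0.9, 1.2]
width: 0.004
```

```bash
python3 -m creep '[{"linear":[-0.01,0.02,-0.03],"angular":[0,0,0]},{"linear":[0,0,-0.04],"angular":[0,0,0]},{"linear":[0,0,-0.04],"angular":[0,0,0]},{"linear":[0,0,-0.03],"angular":[0,0,0]},{"linear":[0,0,0],"angular":[0,0,0]},{"linear":[0,0,0],"angular":[0,0,0]}]'
python3 - <<'E'
from h import *
from scipy.spatial.transform import Rotation as R
s=status.get_state(); M=R.from_quat(s["orientation"],scalar_first=True).as_matrix(); print(M.round(3),s["eef_pos"],s["ft_force"],s["joint_pos"])
for n in("side","top"):
    f=cam(n); cv2.imwrite(f"pics/{n}2.png",f["img"])
E
```

```text
time_s: 5.4
eef_pos: [0.4911, 0.1758, 0.1713]
orientation: [-0.583, 0.583, -0.4, 0.4]
ft_force: [-0.2, -0.1, -0.2]
width: 0.005
[[ 0.361  0.     0.933]
 [-0.933 -0.     0.361]
 [ 0.    -1.    -0.   ]] [0.49110428 0.17577421 0.171293  ] [-0.1690003  -0.05677255 -0.15489861] [-0.14352126  0.72072245 -0.47565885  1.94943959  0.56084566  0.60448534
 -0.62057553]
```

View pics/side2.png

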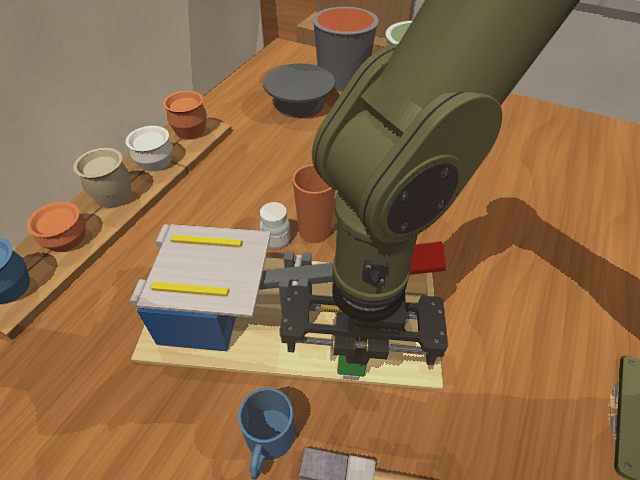

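View pics/top2.png

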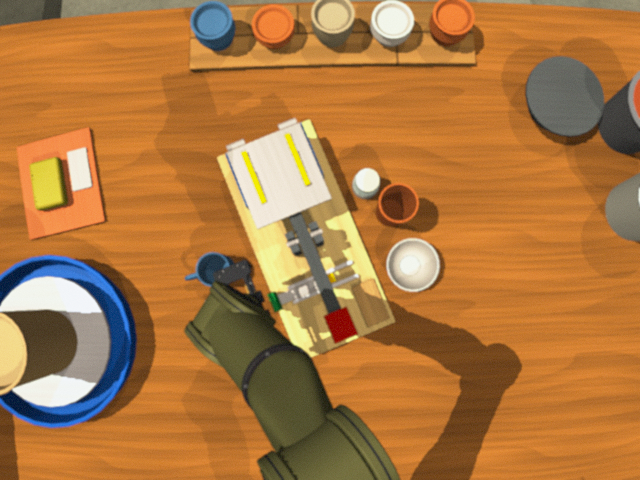

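```bash
python3 -m creep '[{"linear":[0,0,-0.03],"angular":[0,0,0]},{"linear":[0,0,-0.03],"angular":[0,0,0]},{"linear":[0,0,-0.02],"angular":[0,0,0]},{"linear":[0,0,-0.015],"angular":[0,0,0]},{"linear":[0,0,0],"angular":[0,0,0]},{"linear":[0,0,0],"angular":[0,0,0]}]'
python3 -m creep '[{"linear":[0.0036,-0.0093,0],"angular":[0,0,0]},{"linear":[0.0036,-0.0093,0],"angular":[0,0,0]},{"linear":[0.0036,-0.0093,0],"angular":[0,0,0]},{"linear":[0.0018,-0.0047,0],"angular":[0,0,0]},{"linear":[0,0,0],"angular":[0,0,0]}]'
python3 - <<'E'
from h import *
for n in("side","top"):
    f=cam(n); cv2.imwrite(f"pics/{n}3.png",f["img"])
E
```

```text
time_s: 6.1
eef_pos: [0.4918, 0.1764, 0.0772]
orientation: [0.584, -0.583, 0.399, -0.4]
ft_force: [-0.3, 0.5, 0.2]
width: 0.006
time_s: 6.6
eef_pos: [0.5041, 0.1419, 0.076]
orientation: [-0.583, 0.583, -0.4, 0.401]
ft_force: [0.3, -0.2, 0.3]
width: 0.003
```

View pics/side3.png

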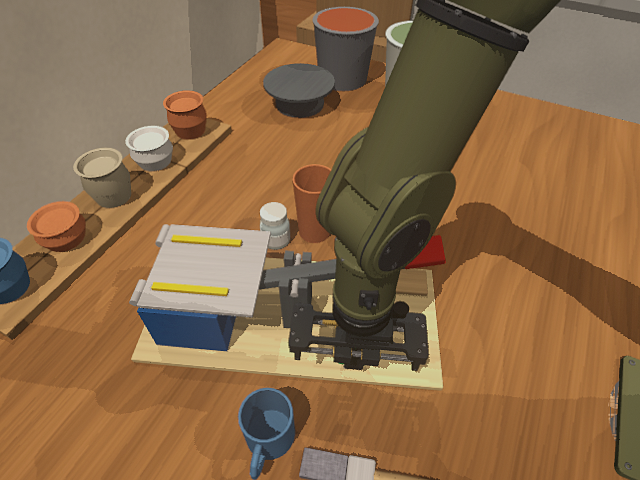

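View pics/top3.png

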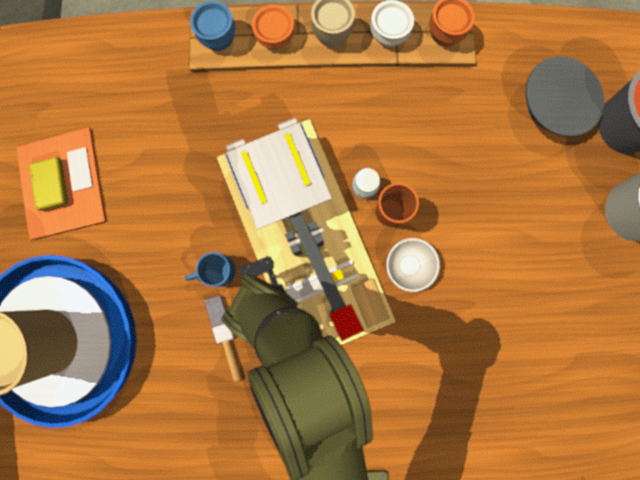

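```bash
python3 -m creep '[{"linear":[0.0025,-0.0065,0],"angular":[0,0,0]},{"linear":[0.0025,-0.0065,0],"angular":[0,0,0]},{"linear":[0.0025,-0.0065,0],"angular":[0,0,0]},{"linear":[0.0018,-0.0047,0],"angular":[0,0,0]},{"linear":[0,0,0],"angular":[0,0,0]}]'
python3 - <<'E'
from h import *
print(status.get_state()["ft_force"])
for n in("side","top"):
    f=cam(n); cv2.imwrite(f"pics/{n}4.png",f["img"])
E
```

```text
time_s: 7.2
eef_pos: [0.5133, 0.1172, 0.0757]
orientation: [-0.582, 0.583, -0.4, 0.401]
ft_force: [-0.2, -0.3, -0.1]
width: 0.001
[-0.1683593  -0.31494776 -0.12156344]
```

View pics/top4.png

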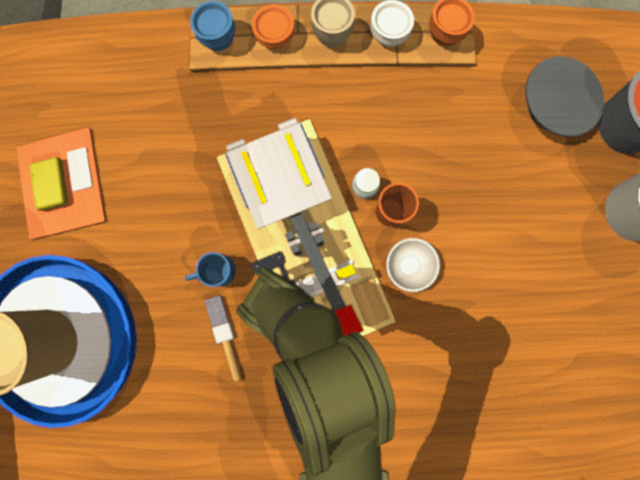

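View pics/side4.png

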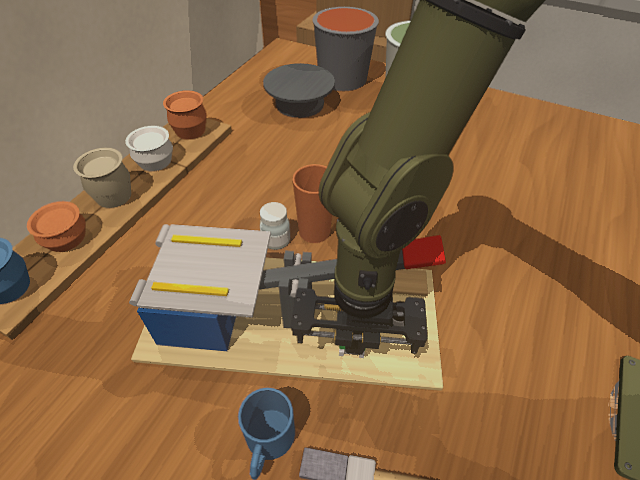

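```bash
python3 -m creep '[{"linear":[0.0014,-0.0037,0],"angular":[0,0,0]},{"linear":[0.0014,-0.0037,0],"angular":[0,0,0]},{"linear":[0,0,0],"angular":[0,0,0]},{"linear":[0,0,0],"angular":[0,0,0]}]'
```

```text
time_s: 7.7
eef_pos: [0.5147, 0.1144, 0.0759]
orientation: [0.585, -0.583, 0.4, -0.398]
ft_force: [-2.8, 5.7, 1.3]
width: 0.004
```

```bash
python3 -m creep '[{"linear":[0.0014,-0.0037,0],"angular":[0,0,0]},{"linear":[0.0007,-0.0018,0],"angular":[0,0,0]},{"linear":[0,0,0],"angular":[0,0,0]},{"linear":[0,0,0],"angular":[0,0,0]}]'
```

```text
time_s: 8.1
eef_pos: [0.5147, 0.1144, 0.076]
orientation: [0.588, -0.582, 0.401, -0.394]
ft_force: [-8.1, 15.1, 2.1]
width: 0.001
```

```bash
python3 -m creep '[{"linear":[-0.0072,0.0187,0],"angular":[0,0,0]},{"linear":[-0.0072,0.0187,0],"angular":[0,0,0]},{"linear":[0,0,0.03],"angular":[0,0,0]},{"linear":[0,0,0.05],"angular":[0,0,0]},{"linear":[0,0,0.05],"angular":[0,0,0]},{"linear":[0,0,0.05],"angular":[0,0,0]},{"linear":[0,0,0.04],"angular":[0,0,0]},{"linear":[0,0,0],"angular":[0,0,0]}]'
python3 - <<'E'
from h import *
for n in("side","top"):
    f=cam(n); cv2.imwrite(f"pics/{n}5.png",f["img"])
    d=models.landmark_of(n,"pad"); print(n,d[:1])
    globals()[n]=(f,d)
print(tri(ray(side[0],side[1][0]["pixel"]),ray(top[0],top[1][0]["pixel"])))
E
```

```text
time_s: 8.9
eef_pos: [0.5059, 0.1449, 0.3012]
orientation: [0.586, -0.58, 0.398, -0.402]
ft_force: [0.7, 0.4, -0.6]
width: 0.001
side [{'pixel': [250.3, 422.0], 'score': 0.65}]
top [{'pixel': [318.8, 344.7], 'score': 0.9}]
(array([ 0.46972817, -0.00456549,  0.19384477]), np.float64(0.00659165942049767))
```

View pics/top5.png

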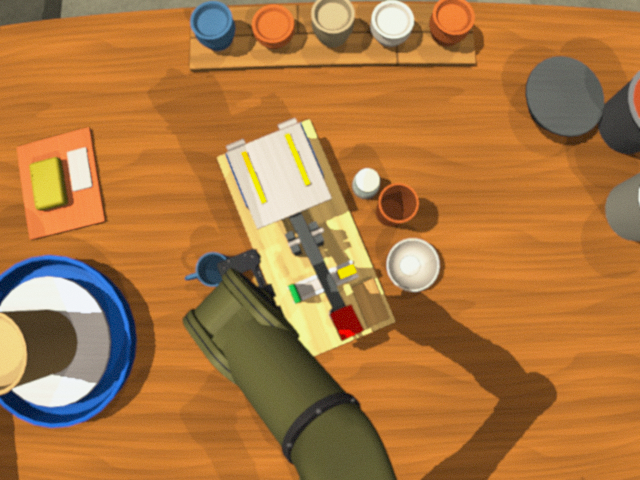

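View pics/side5.png

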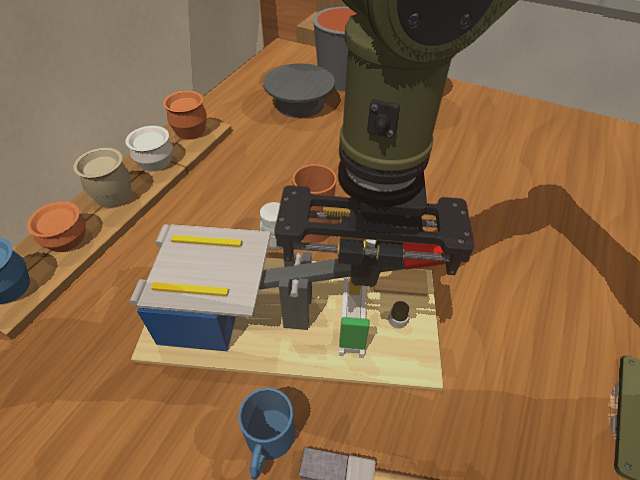

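```bash
python3 -m creep '[{"linear":[-0.009,-0.037,0],"angular":[0,0,0]},{"linear":[-0.009,-0.037,0],"angular":[0,0,0]},{"linear":[-0.009,-0.037,0],"angular":[0,0,0]},{"linear":[-0.009,-0.037,0],"angular":[0,0,0]},{"linear":[0,0,-0.02],"angular":[0,0,0]},{"linear":[0,0,-0.02],"angular":[0,0,0]},{"linear":[0,0,-0.01],"angular":[0,0,0]},{"linear":[0,0,0],"angular":[0,0,0]}]'
python3 - <<'E'
from h import *
print(status.get_state()["eef_pos"])
for n in("side","top"):
    f=cam(n); cv2.imwrite(f"pics/{n}6.png",f["img"])
E
```

```text
time_s: 9.9
eef_pos: [0.4658, -0.0044, 0.2439]
orientation: [-0.582, 0.585, -0.401, 0.398]
ft_force: [0.6, -0.4, 0.5]
width: 0.004
[ 0.46581547 -0.00442905  0.2439031 ]
```

View pics/side6.png

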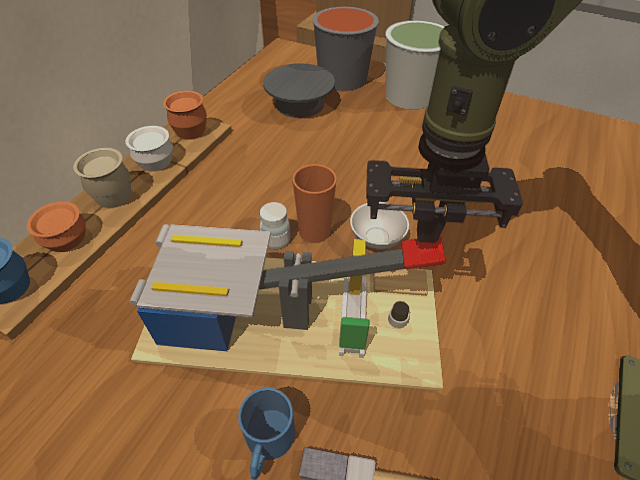

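View pics/top6.png

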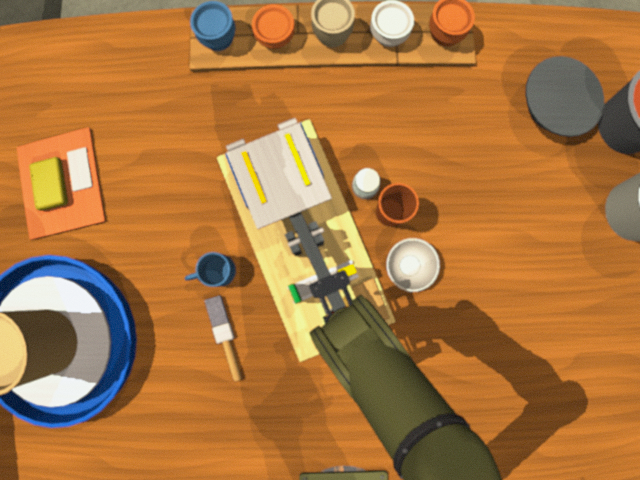

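```bash
python3 -m creep '[{"linear":[0,0,-0.01],"angular":[0,0,0]},{"linear":[0,0,-0.01],"angular":[0,0,0]},{"linear":[0,0,-0.008],"angular":[0,0,0]},{"linear":[-0.002,-0.001,-0.008],"angular":[0,0,0]},{"linear":[-0.002,-0.001,-0.008],"angular":[0,0,0]},{"linear":[0,0,0],"angular":[0,0,0]}]'
python3 -m creep '[{"linear":[-0.002,-0.001,-0.01],"angular":[0,0,0]},{"linear":[-0.002,-0.001,-0.01],"angular":[0,0,0]},{"linear":[-0.002,-0.001,-0.01],"angular":[0,0,0]},{"linear":[0,0,0],"angular":[0,0,0]}]'
python3 - <<'E'
from h import *
for n in("side",):
    f=cam(n); cv2.imwrite(f"pics/{n}7.png",f["img"])
E
```

```text
time_s: 10.6
eef_pos: [0.4623, -0.0064, 0.2011]
orientation: [-0.583, 0.584, -0.4, 0.399]
ft_force: [-2.4, 0.2, 5.3]
width: 0.006
time_s: 11.0
eef_pos: [0.4568, -0.009, 0.1713]
orientation: [-0.583, 0.584, -0.4, 0.399]
ft_force: [-1.3, 1.4, 3.1]
width: 0.009
```

View pics/side7.png

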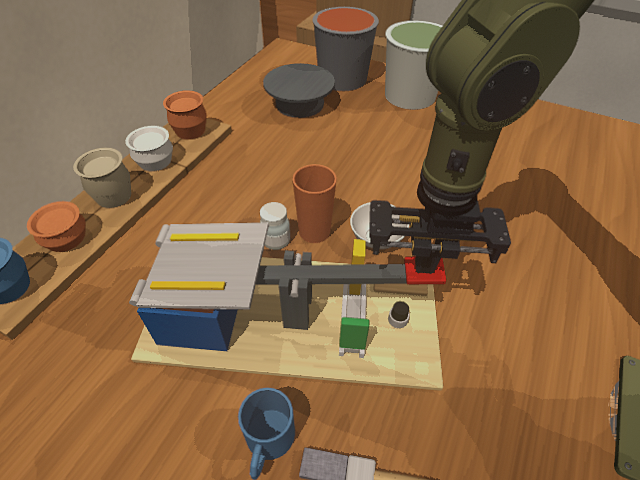

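```bash
python3 -m creep '[{"linear":[-0.001,-0.0005,-0.01],"angular":[0,0,0]},{"linear":[-0.001,-0.0005,-0.01],"angular":[0,0,0]},{"linear":[0,0,-0.01],"angular":[0,0,0]},{"linear":[0,0,-0.01],"angular":[0,0,0]},{"linear":[0,0,-0.01],"angular":[0,0,0]},{"linear":[0.001,0.0005,-0.01],"angular":[0,0,0]},{"linear":[0.001,0.0005,-0.01],"angular":[0,0,0]},{"linear":[0,0,0],"angular":[0,0,0]}]'
python3 - <<'E'
from h import *
F={n:cam(n) for n in("side","top")}
for n in F: cv2.imwrite(f"pics/{n}8.png",F[n]["img"]); print([ (d["pixel"],d["score"]) for d in models.landmark_of(n,"flap_edge")])
E
```

```text
time_s: 11.85
eef_pos: [0.4577, -0.009, 0.1015]
orientation: [0.584, -0.583, 0.399, -0.399]
ft_force: [0.8, 0.1, 0.2]
width: 0.007
[([251.2, 254.3], 0.77)]
[([206.6, 290.9], 0.67)]
```

View pics/side8.png

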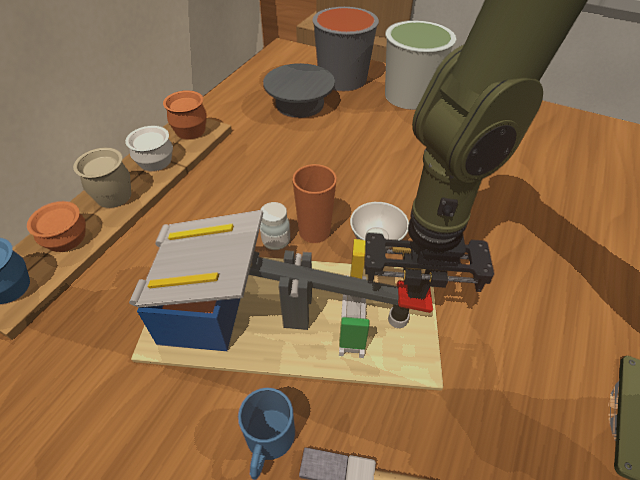

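View pics/top8.png

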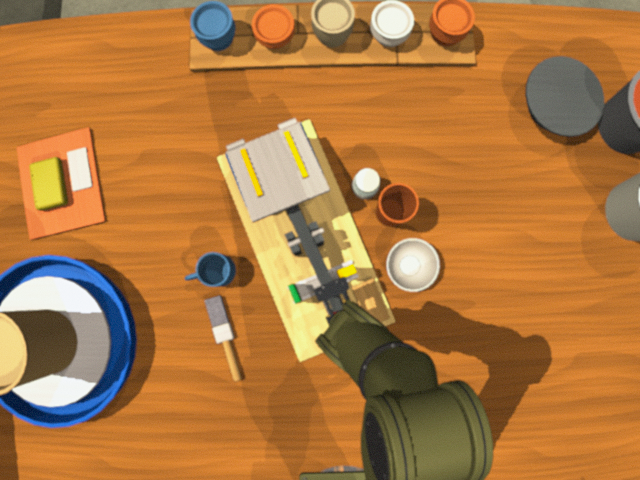

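```bash
python3 -m creep '[{"linear":[0,0,-0.004],"angular":[0,0,0]},{"linear":[0,0,0],"angular":[0,0,0]},{"linear":[0,0,0],"angular":[0,0,0]}]'
python3 -m creep '[{"linear":[0,0,-0.004],"angular":[0,0,0]},{"linear":[0,0,0],"angular":[0,0,0]},{"linear":[0,0,0],"angular":[0,0,0]}]'
```

```text
time_s: 12.35
eef_pos: [0.4578, -0.0093, 0.098]
orientation: [0.584, -0.583, 0.399, -0.4]
ft_force: [1.3, -0.4, 2.1]
width: 0.008
time_s: 12.65
eef_pos: [0.4584, -0.0088, 0.0942]
orientation: [0.584, -0.583, 0.399, -0.4]
ft_force: [1.8, 0.0, 5.8]
width: 0.003
```

```bash
python3 -m creep '[{"linear":[0,0,-0.003],"angular":[0,0,0]},{"linear":[0,0,0],"angular":[0,0,0]},{"linear":[0,0,0],"angular":[0,0,0]},{"linear":[0,0,0],"angular":[0,0,0]},{"linear":[0,0,0],"angular":[0,0,0]}]'
python3 - <<'E'
from h import *
np.set_printoptions(precision=4,suppress=True)
F={n:cam(n) for n in("side","top")}
for t in("flap_edge","lever","push_plate"):
    p={n:models.landmark_of(n,t) for n in F}
    if all(p.values()): print(t,[p[n][0]["score"] for n in F],*tri(ray(F["side"],p["side"][0]["pixel"]),ray(F["top"],p["top"][0]["pixel"])))
for n in F: cv2.imwrite(f"pics/{n}9.png",F[n]["img"])
print(status.get_state()["ft_force"])
E
```

```text
time_s: 13.15
eef_pos: [0.4588, -0.0086, 0.0917]
orientation: [0.585, -0.582, 0.399, -0.4]
ft_force: [2.3, 0.1, 9.9]
width: 0.004
flap_edge [0.8, 0.73] [0.7038 0.0971 0.1794] 0.012376926809037642
lever [0.6, 0.75] [0.6404 0.071  0.1209] 0.007343036760459685
push_plate [0.92, 0.75] [0.5211 0.1082 0.0566] 0.0009621652469311183
[ 1.4475  0.9429 10.3287]
```

View pics/side9.png

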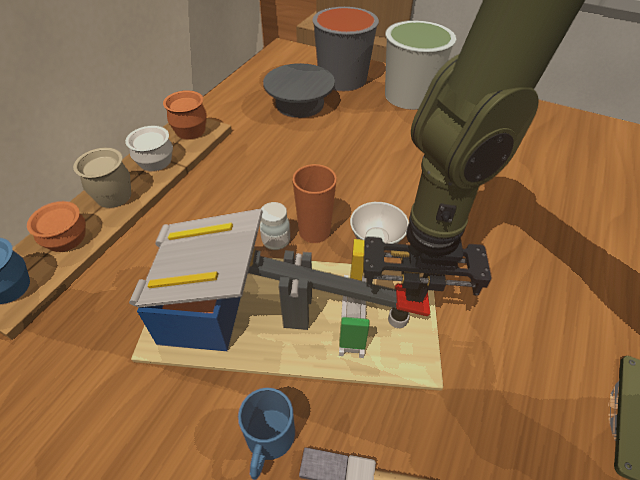

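```bash
python3 -c "
from cell import workorder,status
s=status.get_state();print(s['ft_force'],s['time_s']);print(workorder.sign_off())"
```

```text
[ 1.44751557  0.94293067 10.32868074] 13.55
the job is handed in; nothing more can be done
None
```

I opened the bin and handed the job in at 13.6 s, with the fingers still holding the pad down. `sign_off` reported no verdict.

- **Bolt:** I pushed the green plate in with the outside of the closed fingers until it stopped. The push rose from 6 to about 17 N with no further travel. The pictures show the yellow block clear of the lever, and the plate sits at about (0.521, 0.108), about full travel.
- **Lever and flap:** I pressed the red pad down onto the rubber stop. The final press is about 10 N, and it rose about 1.4 N/mm over the last steps, close to the stop's 1.5 N/mm. The flap edge measured about 179 mm from two views, against the 172 mm needed. The rays for that measurement miss each other by 12 mm, so it is only rough.
- **Saddle and surroundings:** The axle measured 121 mm high, so it is still in its saddle. The last pictures show the pots and tools in place; I compared them by eye only.

**What disagreed:**
- While the bolt was pushed in, the lever swung slightly to the right, by about 0.05 rad. It did not hinder the press.
- Just before the lever met the stop, the force reading dipped to nearly 0 N. It rose again on further pressing.
- The plate's height measured 57 mm against the 66 mm given.

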